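Show the cook what goes on the chopping board

ROBOT

A 6-joint arm with a two-finger parallel gripper is mounted at the origin on a cart in front of the work surface, level with it; the furniture and walls round the work are solid. World frame = base frame: x ahead of the robot, y to its left, z up, the work surface at z = 0. Lengths are in m, angles in degrees, forces in N, time in s.
With the tool pointing down it reaches from about 0.35 to 0.975 m from the base axis. Payload 17.4 kg.
Tool frame: the origin (TCP) lies between the finger pads, 19 mm behind the fingertips; this is the grasp point; z points along the fingers, y is the line along which they close (so a half turn about z gives the same grasp; the last joint's range is limited). The gripper opens to 85 mm and grips with 20 to 120 N. Pads are 22 mm wide; open, the fingers measure 114 mm over their backs; the gripper's body (76 mm by 85 mm) begins 54 mm behind the grasp point. The pads swing forward as they close: fully open they stand 13 mm farther back than shut.
Start: joints at [-66.337, 6.646, 82.598, -0, 90.757, -2.166], TCP at [0.294, -0.608, 0.25] pointing down, gripper open.
Joint ranges: [-162.19, 162.19], [-47.58, 125.68], [4.15, 143.07], [-65.23, 245.23], [0.69, 171.88], [-170.13, 170.13]. Speed limits (degrees/s): [108.29, 108.29, 127.2, 180, 180, 180].

INTERFACE

Orientations are given as [roll, pitch, yaw] about the fixed x, y, z axes, in that order (R = Rz(yaw) Ry(pitch) Rx(roll)).
In Python, from rig import ctrl, vision gives the robot as it stands (ctrl), with the cameras (vision).
- The arm moves only by the shell command python3 nudge.py 'ROWS' [OPENING] [FORCE]. ROWS is rows parted by semicolons, their numbers by spaces, 1 to 8 of them, each of 6 numbers: dx, dy, dz in m, then a rotation vector rx, ry, rz in degrees; each row shifts and turns the commanded pose from where the row before left it, along the tool's axes as they then stand; what a row does not reach is not made up. A row lasts 1/10 s, in which the tool goes at most 0.05 m and 8.59 degrees, less where a joint would pass 70% of its speed; a pose out of reach is approached as far as the arm can. OPENING is the opening from 0.0 (shut) to 1.0 (fully open), set as the command begins (- or left out keeps the last). The fingers move at their own pace and stop on an object; FORCE is the grip in N (left out, the last holds). Time passes only in rows, so rows that do not move let the fingers close. It prints the time, the measured TCP pose, the force, the opening and the grip force at its end.
- ctrl.get_state(): the state, without advancing time (a new reading comes with each control period).
- vision.camera(name): name is "scene" or "top" or "wrist"; returns a dict with "pixels" (400x640x3 uint8, red, green, blue), "fov_y" (degrees; the focal length in pixels is half the picture's height over the tangent of half this angle, whatever the lens; pixels are square), "cx", "cy" (the principal point, pixels), "rvec" (rotation vector, rad) and "tvec" (3), from world to camera coordinates, as OpenCV has them; the wrist camera has in their place "T_tool_cam" (4x4, takes a point from camera to tool coordinates, whose origin is the TCP and whose axes are the flange's). Camera axes: x right, y down, z forward; pixel columns grow to the right and rows downward; lengths in m; the calibration is good to about 2 mm. A picture is of the moment at which its call begins: read the wrist's pose just before it. There is no depth.
- ctrl.job_done(): hands the job in; it is judged then, once.
The state is a dict: "time": time; "joints": joint angles; "joint_vel": joint speeds; "effort": joint torques, N m; "position": TCP position; "tcp_rot": TCP orientation; "wrist_force": force on the tool from outside, world axes, zero at the start; "torque": the same for the moment, N m; "gripper_width": opening from 0.0 (shut) to 1.0 (fully open); "gripper_force": force on a finger pad.
Only numpy, scipy, OpenCV 4.12 (cv2) and the standard library are available. Lean on these libraries where they do the work, as an engineer would, in place of code of your own. Each camera call takes 0.05 s, during which the arm holds its last target. There are 200 camera calls.

TASK

Show the cook that the garlic and then the lemon lying between the empty chopping board and the hob go on that board (not those already lying on the other board, far left): with the fingers pointing down, point first at this garlic bulb, then at this lemon, and last at the middle of the empty board, holding still at each for about two seconds with the fingertips two to five centimetres above it. Only point: touch, shift and lift nothing, and travel with the hand high over everything, without dipping down at any other thing. Finish with the hand still pointing at the middle of the board.

Things in the scene. Friction and masses are not known exactly. Their poses are not given: they have to be found in the camera images.
- garlic: whole garlic bulb, whitish, 48x50 mm wide and 51 mm high to its pointed tip, loose on the bare worktop (z = 0) between the empty board and the hob. Origin: centre of its underside, z up; the tip is 51 mm above it.
- lemon: whole lemon lying on its side, 83 mm long (its own x), 58 mm wide, 58 mm high, loose on the bare worktop (z = 0) between the empty board and the hob. Origin: centre of its underside, z up; the highest point is 58 mm above it.
- board_mid (a point): the middle of the upper face of the empty wooden chopping board (300x200 mm, 22 mm thick, lying flat on the worktop, its long side roughly away from the robot, fixed). The point lies on the face, 22 mm above the worktop; z up. Keys lie flat to its left; a 257 mm oil bottle stands at about x = 0.73, y = 0.62.
- tin: round printed food tin, 57 mm across, 72 mm high; a bystander that may have changed places with garlic, lemon or cup. Stands upright on the worktop (z = 0). Origin: centre of its underside, z up.
- cup: plain white espresso cup with a handle, 60 mm across, 83 mm with the handle, 49 mm high, open above; a bystander that may have changed places with garlic, lemon or tin. Stands upright on the worktop (z = 0). Origin: centre of its underside, z up. The handle points to its own -y; the middle of the bowl lies 12 mm to its +y.
- honey: glass honey jar with a lid, 59x63 mm, 100 mm high; a bystander behind the others. Stands upright on the worktop (z = 0). Origin: centre of its underside, z up.
- spice: round spice jar with a wide screw lid, 45 mm across, 106 mm high; a bystander behind the others. Stands upright on the worktop (z = 0). Origin: centre of its underside, z up.

How it is judged (in metres and radians):
On the way, in this order (a step that is already met when the one before it is completed fails the run):
1. points at the garlic bulb from just above and dwells (horizontal distance between the grasp point and garlic below 0.025 m and height (world z) of the grasp point between 0.072 and 0.146 m and angle between the grasp point's own z axis and vertical above 2.35 rad), for 1.5 s.
2. points at the lemon from just above and dwells (horizontal distance between the grasp point and lemon below 0.025 m and height (world z) of the grasp point between 0.079 and 0.153 m and angle between the grasp point's own z axis and vertical above 2.35 rad), for 1.5 s.
3. points at the middle of the board from just above and dwells (horizontal distance between the grasp point and board_mid below 0.035 m and height (world z) of the grasp point between 0.043 and 0.117 m and angle between the grasp point's own z axis and vertical above 2.35 rad), for 1.5 s.
At the end, for the whole second after the job is handed in: The hand still points down (within 45 degrees of straight down) at the middle of the board, the tool point within 35 mm of it sideways and 21 to 95 mm above the face; every loose thing is at rest within 8 mm of where it stood (all of step 3 and distance of each of garlic, lemon, tin, cup, honey, spice from where it was at the start of the episode below 0.008 m and linear speed of each of garlic, lemon, tin, cup, honey, spice below 0.02 m/s); the robot touches nothing.
It fails at once if the robot touches anything (contact force between any of the fingers, the arm and anything else above 0.3 N).
It fails at once if something is shifted or lifted (distance of any of garlic, lemon, tin, cup, honey, spice from where it was at the start of the episode above 0.008 m).
It fails at once if the hand dips down at one of the other things (tool point over it, less than about 45 mm above its top) ((horizontal distance between the grasp point and tin below 0.025 m and height (world z) of the grasp point below 0.117 m) or (horizontal distance between the grasp point and cup below 0.025 m and height (world z) of the grasp point below 0.094 m) or (horizontal distance between the grasp point and honey below 0.025 m and height (world z) of the grasp point below 0.145 m) or (horizontal distance between the grasp point and spice below 0.025 m and height (world z) of the grasp point below 0.151 m)).
It also fails if it takes over 54 s, if anything falls off the work surface, if the arm or the gripper's body presses on something with over 40 N, if the wrist force passes 120 N, or if a joint passes its speed limit or range.

## Working session

There is one attempt and no reset: what is moved stays moved. The work goes in short steps, Python scripts to look and compute and a shell command to move; the robot and the scene stay as the last step left them, time stands still between calls to the robot, and variables do not carry over. Pictures are saved under pics/ and viewed, at most 10 in all, crops included, and the job is handed in when it is done.

```bash
ls; mkdir -p pics; python3 - <<'E'
from rig import ctrl, vision
import cv2
s=ctrl.get_state();print(s['time'],s['position'],s['tcp_rot'],s['gripper_width'])
for n in("scene","top"):
    c=vision.camera(n);cv2.imwrite(f"pics/{n}0.png",c["pixels"][:,:,::-1]);print(n,c["fov_y"],c["cx"],c["cy"],c["rvec"],c["tvec"],[k for k in c])
E
```

```text
nudge.py
pics
rig.py
0.0 [ 0.2940393  -0.60741862  0.24928289] [-1.79938298e+02 -3.59351280e-03  2.58310675e+01] 0.9992773118110284
scene 56.226281731963354 325.27696471596295 196.39821987998943 [ 0.88724866 -2.31163115  1.26703469] [0.49651658 0.18717986 0.63481896] ['pixels', 'fov_y', 'cx', 'cy', 'rvec', 'tvec']
top 44.56931770286099 319.25026856117057 199.68498312253058 [ 2.19045424 -2.16106355  0.12935034] [0.11988167 0.58626227 0.96564926] ['pixels', 'fov_y', 'cx', 'cy', 'rvec', 'tvec']
```

View pics/scene0.png

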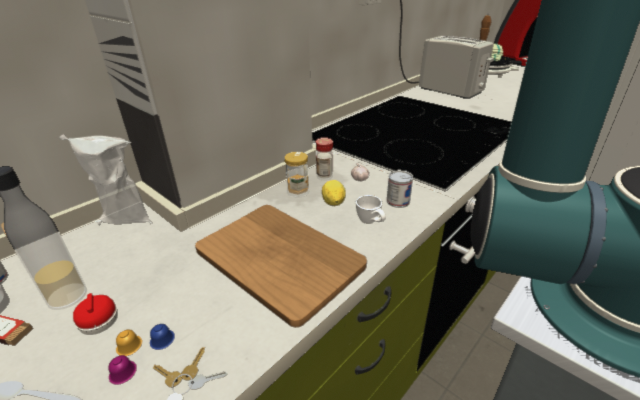

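View pics/top0.png

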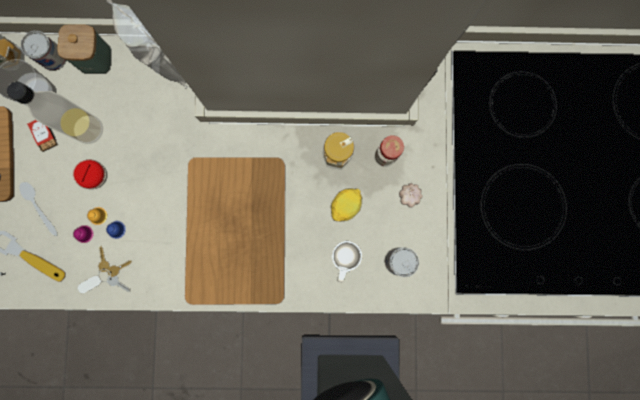

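The scene view shows the lemon at (333,192), garlic (360,173), cup (370,209), tin (399,188) and the empty board centred at about (281,262). The top view shows the lemon at (346,204), garlic (410,195), board (236,230), cup (347,257), tin (403,262), honey (339,149) and spice (391,150). The pillar stands behind the board and jars.

```bash
cat > h.py <<'E'
import numpy as np, cv2
def cal(c):
    f=200/np.tan(np.radians(c["fov_y"])/2); R=cv2.Rodrigues(np.array(c["rvec"],float))[0]
    return np.array([[f,0,c["cx"]],[0,f,c["cy"]],[0,0,1]]),R,np.array(c["tvec"],float).ravel()
def plane(c,uv,z):
    K,R,t=cal(c); o=-R.T@t; d=R.T@np.linalg.inv(K)@np.array([*uv,1.]); return o+d*(z-o[2])/d[2]
def tri(a,ua,b,ub):
    P=[]
    for c in(a,b):
        K,R,t=cal(c); P.append(K@np.c_[R,t])
    X=cv2.triangulatePoints(P[0],P[1],np.array(ua,float),np.array(ub,float)).ravel(); return X[:3]/X[3]
def blob(img,box,lo,hi):
    x0,y0,x1,y1=box; m=cv2.inRange(cv2.cvtColor(img,cv2.COLOR_RGB2HSV)[y0:y1,x0:x1],lo,hi)
    n,_,st,ce=cv2.connectedComponentsWithStats(m); i=1+np.argmax(st[1:,4])
    return ce[i]+[x0,y0],st[i]+[x0,y0,0,0,0]
E
python3 - <<'E'
from rig import ctrl, vision
from h import *
T=vision.camera("top");S=vision.camera("scene")
K,R,t=cal(T);print("topcam",-R.T@t)
hsv=cv2.cvtColor(T["pixels"],cv2.COLOR_RGB2HSV)
for p in[(410,195),(416,192),(405,200),(425,195),(395,200),(236,230),(346,204)]:print(p,hsv[p[1],p[0]])
hs=cv2.cvtColor(S["pixels"],cv2.COLOR_RGB2HSV)
for p in[(360,173),(356,173),(345,175),(372,172),(281,262)]:print('s',p,hs[p[1],p[0]])
lt,a=blob(T["pixels"],(320,180,375,230),(20,120,80),(35,255,255));ls,b=blob(S["pixels"],(315,170,350,212),(20,120,60),(35,255,255))
print("lemon",lt,a,ls,b,plane(T,lt,.029),tri(T,lt,S,ls))
bt,a=blob(T["pixels"],(175,145,300,312),(5,90,60),(20,255,255));print("board",bt,a,plane(T,bt,.022))
bs,b=blob(S["pixels"],(185,195,375,330),(5,90,40),(20,255,255));print(bs,b,plane(S,bs,.022))
for n,p,z in[("garlic",(410,195),.02),("gs",(360,173),.02),("cup",(346,255),.03),("tin",(403,262),.072),("honey",(339,147),.1),("spice",(391,149),.106)]:
    print(n,plane(S if n=="gs" else T,p,z))
for n,I,b in(("t",T,(380,165,440,225)),("s",S,(335,150,390,200))):
    x0,y0,x1,y1=b;cv2.imwrite(f"pics/g{n}.png",cv2.resize(I["pixels"][y0:y1,x0:x1,::-1],None,fx=8,fy=8,interpolation=0))
cv2.imwrite("pics/g.png",np.hstack([cv2.resize(cv2.imread(f"pics/g{n}.png"),(400,400)) for n in"ts"]))
E
```

```text
topcam [0.48207987 0.14266062 1.01872494]
(410, 195) [ 14  39 183]
(416, 192) [  9  30 194]
(405, 200) [ 18  27 209]
(425, 195) [ 28  23 197]
(395, 200) [ 28  22 197]
(236, 230) [ 16 133 142]
(346, 204) [ 27 163 207]
s (360, 173) [ 14  30 213]
s (356, 173) [ 13  57 178]
s (345, 175) [ 24  24 210]
s (372, 172) [ 24  24 214]
s (281, 262) [ 15 134 168]
lemon [345.91480996 204.30668414] [331 189  31  32 763] [333.10503282 192.18599562] [322 180  23  25 457] [0.5759221  0.07329682 0.029     ] [0.57669136 0.07377354 0.02785591]
board [234.92432471 230.82763241] [  185   158   100   146 14179] [0.51918958 0.29842727 0.022     ]
[282.18318928 262.24801552] [  195   205   171   122 11338] [0.48993811 0.3198883  0.022     ]
garlic [ 0.59796857 -0.05972238  0.02      ]
gs [ 0.59683948 -0.05577275  0.02      ]
cup [0.47322589 0.0724726  0.03      ]
tin [ 0.46155148 -0.03478156  0.072     ]
honey [0.67924912 0.0923066  0.1       ]
spice [ 0.67568912 -0.00655281  0.106     ]
```

View pics/g.png

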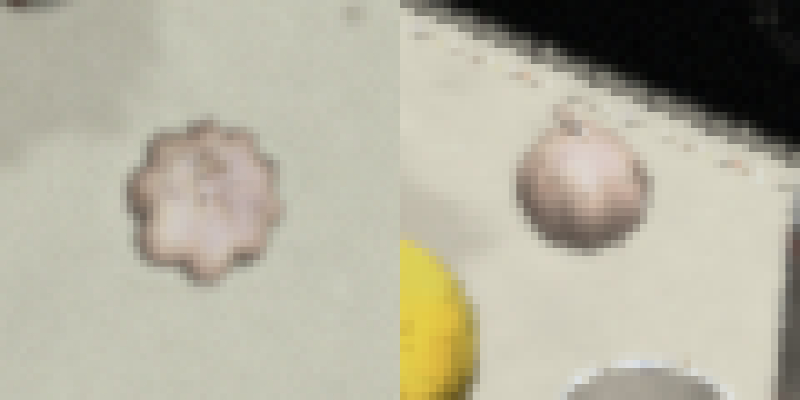

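Garlic is at about (410.8,195.3) in the top view, which gives (0.597, -0.059). Lemon is at (0.576, 0.073) and the board middle at (0.519, 0.298). I'll shut the fingers and travel at z = 0.25.

```bash
python3 nudge.py '0.01 -0.007 0 0 0 0;0.03 -0.021 0 0 0 0;0.036 -0.025 0 0 0 0;0.036 -0.025 0 0 0 0;0.036 -0.025 0 0 0 0;0.036 -0.025 0 0 0 0;0.036 -0.026 0 0 0 0;0.036 -0.026 0 0 0 0' 0.0; python3 nudge.py '0.036 -0.025 0 0 0 0;0.036 -0.025 0 0 0 0;0.036 -0.026 0 0 0 0;0.036 -0.026 0 0 0 0;0.036 -0.025 0 0 0 0;0.036 -0.026 0 0 0 0;0.03 -0.021 0 0 0 0;0.01 -0.007 0 0 0 0'; python3 nudge.py '0 0 0 0 0 0;0 0 0 0 0 0;0 0 0 0 0 0;0 0 0 0 0 0'
cat > go.py <<'E'
import sys,numpy as np
from rig import ctrl, vision
from scipy.spatial.transform import Rotation as Ro
s=ctrl.get_state();p=np.array(s["position"]);R=Ro.from_euler("xyz",s["tcp_rot"],degrees=True)
for n,g in(("garlic",(.597,-.059,.105)),("lemon",(.576,.073,.112)),("board",(.519,.298,.077))):print(n,R.inv().apply(np.array(g)-p).round(3))
print(s["time"],p.round(4),s["tcp_rot"],np.round(s["joints"],1))
E
python3 go.py
```

```text
time: 1.0
position: [0.4466, -0.3316, 0.2501]
tcp_rot: [180.0, -0.0, 25.8]
wrist_force: [1.1, -1.0, -0.4]
gripper_width: -0.003
gripper_force: 0.0
time: 1.8
position: [0.5983, -0.0561, 0.2498]
tcp_rot: [-180.0, -0.0, 26.0]
wrist_force: [0.7, -0.3, 0.5]
gripper_width: -0.003
gripper_force: 0.0
time: 2.2
position: [0.5973, -0.0606, 0.2502]
tcp_rot: [180.0, -0.0, 25.8]
wrist_force: [0.7, 0.9, -0.2]
gripper_width: -0.001
gripper_force: 0.0
garlic [ 0.    -0.002  0.145]
lemon [ 0.039 -0.13   0.138]
board [ 0.085 -0.357  0.173]
2.2 [ 0.5973 -0.0606  0.2502] [ 1.79987957e+02 -8.96134144e-03  2.57510275e+01] [-8.2 -2.7 92.1 -0.  90.5 56. ]
```

```bash
python3 nudge.py '0 -0.002 0.015 0 0 0;0 0 0.03 0 0 0;0 0 0.035 0 0 0;0 0 0.035 0 0 0;0 0 0.02 0 0 0;0 0 0.01 0 0 0;0 0 0 0 0 0;0 0 0 0 0 0'
python3 - <<'E'
from rig import ctrl, vision
import cv2
for n in("scene","wrist"):cv2.imwrite(f"pics/{n}1.png",vision.camera(n)["pixels"][:,:,::-1])
a=cv2.imread("pics/scene1.png")[100:300,200:460];b=cv2.resize(cv2.imread("pics/wrist1.png"),(400,250))
a=cv2.resize(a,(325,250));cv2.imwrite("pics/c1.png",cv2.hconcat([a,b]))
E
```

```text
time: 3.0
position: [0.5971, -0.058, 0.1059]
tcp_rot: [180.0, -0.0, 25.8]
wrist_force: [0.7, -0.1, -0.1]
gripper_width: 0.0
gripper_force: 0.0
```

View pics/c1.png

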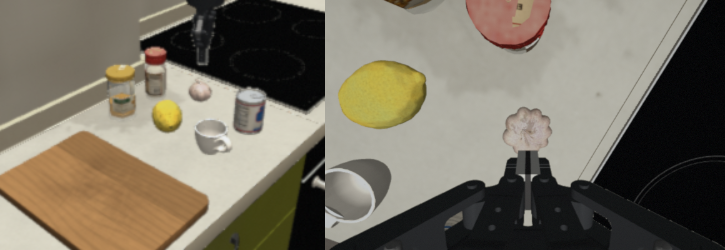

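The picture shows the shut fingertips straight above the garlic (crop (202,65) over (200,90)), clear of everything. I'll hold here for two seconds, then rise and travel to above the lemon.

```bash
Z='0 0 0 0 0 0'
python3 nudge.py '0 0 0 0 0 0;0 0 0 0 0 0;0 0 0 0 0 0;0 0 0 0 0 0;0 0 0 0 0 0;0 0 0 0 0 0;0 0 0 0 0 0;0 0 0 0 0 0' >/dev/null; python3 nudge.py '0 0 0 0 0 0;0 0 0 0 0 0;0 0 0 0 0 0;0 0 0 0 0 0;0 0 0 0 0 0;0 0 0 0 0 0;0 0 0 0 0 0;0 0 0 0 0 0' >/dev/null; python3 nudge.py '0 0 0 0 0 0;0 0 0 0 0 0;0 0 0 0 0 0;0 0 0 0 0 0' 
python3 nudge.py '0 0 -0.015 0 0 0;0 0 -0.03 0 0 0;0 0 -0.035 0 0 0;0 0 -0.035 0 0 0;0 0 -0.02 0 0 0;0 0 -0.01 0 0 0;0 0 0 0 0 0;0 0 0 0 0 0' >/dev/null
python3 nudge.py '0.005 -0.015 0 0 0 0;0.01 -0.035 0 0 0 0;0.01 -0.035 0 0 0 0;0.01 -0.03 0 0 0 0;0.004 -0.015 0 0 0 0;0 0 0 0 0 0;0 0 0 0 0 0;0 0 0 0 0 0'; python3 go.py
```

```text
time: 5.1
position: [0.5968, -0.0578, 0.105]
tcp_rot: [-180.0, 0.0, 25.8]
wrist_force: [-0.1, -0.3, 1.0]
gripper_width: -0.003
gripper_force: 0.0
time: 6.7
position: [0.5753, 0.0754, 0.2497]
tcp_rot: [180.0, 0.0, 25.8]
wrist_force: [-0.2, -0.4, 0.6]
gripper_width: 0.0
gripper_force: 0.0
garlic [-0.039  0.13   0.145]
lemon [-0.     0.002  0.138]
board [ 0.046 -0.225  0.173]
6.7 [0.5753 0.0754 0.2497] [1.79998253e+02 2.93869451e-02 2.57885428e+01] [ 5.  -5.2 94.5 -0.  90.6 69.2]
```

```bash
python3 nudge.py '0 0.002 0.015 0 0 0;0 0 0.03 0 0 0;0 0 0.035 0 0 0;0 0 0.033 0 0 0;0 0 0.015 0 0 0;0 0 0.01 0 0 0;0 0 0 0 0 0;0 0 0 0 0 0'
python3 nudge.py '0 0 0 0 0 0;0 0 0 0 0 0;0 0 0 0 0 0;0 0 0 0 0 0;0 0 0 0 0 0;0 0 0 0 0 0;0 0 0 0 0 0;0 0 0 0 0 0' >/dev/null; python3 nudge.py '0 0 0 0 0 0;0 0 0 0 0 0;0 0 0 0 0 0;0 0 0 0 0 0;0 0 0 0 0 0;0 0 0 0 0 0;0 0 0 0 0 0;0 0 0 0 0 0' >/dev/null; python3 nudge.py '0 0 0 0 0 0;0 0 0 0 0 0;0 0 0 0 0 0;0 0 0 0 0 0'
python3 - <<'E'
from rig import ctrl, vision
import cv2
cv2.imwrite("pics/scene2.png",vision.camera("scene")["pixels"][:,:,::-1])
E
python3 nudge.py '0 0 -0.015 0 0 0;0 0 -0.03 0 0 0;0 0 -0.035 0 0 0;0 0 -0.033 0 0 0;0 0 -0.015 0 0 0;0 0 -0.01 0 0 0;0 0 0 0 0 0;0 0 0 0 0 0' >/dev/null
python3 nudge.py '0.003 -0.015 0 0 0 0;0.006 -0.03 0 0 0 0;0.008 -0.04 0 0 0 0;0.008 -0.04 0 0 0 0;0.008 -0.04 0 0 0 0;0.007 -0.035 0 0 0 0;0.004 -0.02 0 0 0 0;0.002 -0.007 0 0 0 0'; python3 nudge.py '0 0 0 0 0 0;0 0 0 0 0 0;0 0 0 0 0 0' >/dev/null; python3 go.py
```

```text
time: 7.5
position: [0.5767, 0.0744, 0.1133]
tcp_rot: [180.0, -0.1, 25.8]
wrist_force: [-0.4, -0.3, -0.1]
gripper_width: -0.001
gripper_force: 0.0
time: 9.5
position: [0.5761, 0.0744, 0.112]
tcp_rot: [-180.0, -0.0, 25.8]
wrist_force: [-0.2, -0.6, 1.0]
gripper_width: 0.004
gripper_force: 0.0
time: 11.15
position: [0.5173, 0.301, 0.2487]
tcp_rot: [-180.0, 0.1, 26.0]
wrist_force: [0.0, -0.3, 0.8]
gripper_width: -0.0
gripper_force: 0.0
garlic [-0.085  0.355  0.145]
lemon [-0.046  0.227  0.138]
board [ 0.    -0.     0.173]
11.45 [0.5189 0.2979 0.2499] [1.79992050e+02 1.11866777e-02 2.57679371e+01] [27.4 -2.9 92.4 -0.  90.5 91.7]
```

View pics/scene2.png

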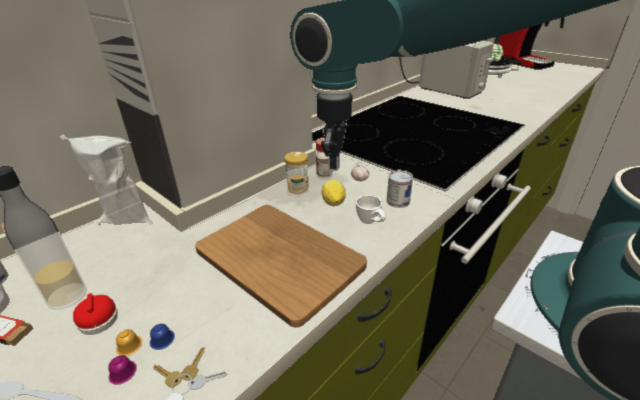

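The fingertips, at about (335,168), were straight above the lemon at (333,192), and nothing has moved. Next is the board.

```bash
python3 nudge.py '0 0 0.015 0 0 0;0 0 0.03 0 0 0;0 0 0.035 0 0 0;0 0 0.035 0 0 0;0 0 0.03 0 0 0;0 0 0.018 0 0 0;0 0 0.01 0 0 0;0 0 0 0 0 0'
python3 nudge.py '0 0 0 0 0 0;0 0 0 0 0 0;0 0 0 0 0 0;0 0 0 0 0 0;0 0 0 0 0 0;0 0 0 0 0 0;0 0 0 0 0 0;0 0 0 0 0 0' >/dev/null; python3 nudge.py '0 0 0 0 0 0;0 0 0 0 0 0;0 0 0 0 0 0;0 0 0 0 0 0;0 0 0 0 0 0;0 0 0 0 0 0;0 0 0 0 0 0;0 0 0 0 0 0' >/dev/null; python3 nudge.py '0 0 0 0 0 0;0 0 0 0 0 0;0 0 0 0 0 0;0 0 0 0 0 0;0 0 0 0 0 0;0 0 0 0 0 0'
python3 - <<'E'
from rig import ctrl, vision
import cv2
cv2.imwrite("pics/scene3.png",vision.camera("scene")["pixels"][:,:,::-1])
E
```

```text
time: 12.25
position: [0.5181, 0.2981, 0.0753]
tcp_rot: [180.0, 0.1, 25.8]
wrist_force: [-0.2, 0.0, 0.9]
gripper_width: -0.002
gripper_force: 0.0
time: 14.45
position: [0.5186, 0.2988, 0.077]
tcp_rot: [-180.0, 0.0, 25.8]
wrist_force: [-0.8, -0.2, 0.2]
gripper_width: 0.004
gripper_force: 0.0
```

View pics/scene3.png

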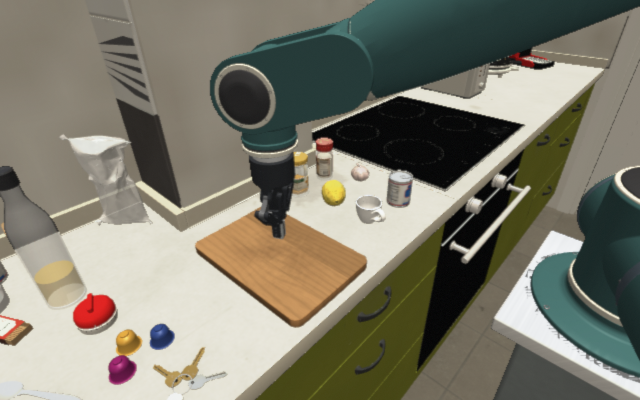

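The fingertips at (280,236) hover over the middle of the board, and everything stands where it was.

```bash
python3 -c "
from rig import ctrl, vision
print(ctrl.job_done())"
```

```text
the job is handed in; nothing more can be done
None
```

The arm pointed at the garlic, then the lemon, then the middle of the empty board, about two seconds each. I saw no contact and nothing moved in the pictures, and the job is handed in with the hand still over the board; no verdict came back.

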